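# Start a wing knob on its thread and clamp a brass blank

### The arm

A 6-joint arm with a two-finger parallel gripper is mounted at the origin on the work surface. World frame = base frame: x ahead of the robot, y to its left, z up, the work surface at z = 0. Lengths are in m, angles in rad, forces in N, time in s.
With the tool pointing down it reaches from about 0.4 to 0.825 m from the base axis. Payload 7 kg.
Tool frame: the origin (TCP) lies between the finger pads, 19 mm behind the fingertips; this is the grasp point; z points along the fingers, y is the line along which they close (so a half turn about z gives the same grasp; the last joint's range is limited). The gripper opens to 88 mm and grips with 3 to 60 N. Pads are 19 mm wide; open, the fingers measure 130 mm over their backs; the gripper's body (78 mm by 193 mm) begins 47 mm behind the grasp point.
Start: joints at [-0.825, 0.359, 0.012, 0, -1.224, -0.288], TCP at [0.298, -0.605, 0.245] pointing down, gripper open.
Joint ranges: [-3.07, 3.07], [-1.43, 2.12], [-1.02, 1.25], [-3.03, 1.67], [-3.05, -0], [-3.03, 3.03]. Speed limits (rad/s): [2.39, 2.39, 3.01, 3.14, 3.14, 3.14].

### API

Orientations are given as [roll, pitch, yaw] about the fixed x, y, z axes, in that order (R = Rz(yaw) Ry(pitch) Rx(roll)).
In Python, from station import arm gives the robot as it stands.
- The arm moves only by the shell command python3 -m crank 'ROWS' [OPENING] [FORCE]. ROWS is JSON, a list that holds one entry, the list of rows, each a list of 4 numbers: the shift along the tool's x, y, z in units of 25 mm (1.0 is 25 mm), then the turn about the tool's z in units of 5 degrees (1.0 is 5 degrees). A call has 1 to 12 rows; each row is the pose to reach, as a shift and turn from the pose commanded when the call began, along the tool's axes at that moment; what a row does not reach only later rows make up. A row lasts 1/8 s, in which the tool goes at most 62.5 mm and 10.7 degrees, less where a joint would pass 70% of its speed; a pose out of reach is approached as far as the arm can. A call with a gripper value outside its range is refused whole. OPENING is the closure, from 0 (fully open) to 1 (shut), set as the call begins (- or left out, the last holds). The fingers move at their own pace and stop on an object; FORCE is the grip in N (left out, the last holds). Time passes only in rows, so rows that repeat a pose let the fingers close. It gives the time, the measured TCP pose, the force, the opening and the grip force at its end, in the units of the state.
- arm.get_state(): the state, without advancing time (a new reading comes with each control period).
- arm.grab_frame(name): name is "side" or "top" or "wrist"; returns (picture, depth): 384x512x3 uint8, red, green, blue; 384x512 float32, m along the optical axis (not along the pixel's ray), 0 where there is no reading.
- arm.get_calibration(name): a dict with "mtx" (3x3 intrinsics, pixels), "R" (3x3) and "t" (3): a world point X has camera coordinates R X + t; the wrist camera has in their place "mount" (4x4, takes a point from camera to tool coordinates, whose origin is the TCP and whose axes are the flange's). Camera axes: x right, y down, z forward; pixel columns grow to the right and rows downward; lengths in m; the calibration is good to about 2 mm. A picture is of the moment at which its call begins: read the wrist's pose just before it. get_calibration takes no time and is no camera call.
- arm.job_done(): hands the job in; it is judged then, once.
Trained networks look in the newest picture that a camera, given by its name, has taken for a name from the list of things; names that differ only in an ending like _2 or _b are one class to them, and where a whole thing is asked for, a point or a joint stands for the part that bears it (a point fixed in the world has none). Each returns a list of dicts, best first, with "score" (0 to 1); they miss things now and then, are a little off and sometimes report something else, mostly with a low value. They report only what shows in the picture. A call takes as long as a camera call. They do not tell look-alikes from the thing itself.
- arm.recognise(thing, camera): "extent" ([left, top, width, height] in pixels, round what is visible of it).
- arm.trace(thing, camera): "mask" (384x512 bool, what is visible of it) and "extent" ([left, top, width, height] in pixels, round what is visible of it).
The state is a dict: "t": time; "q": joint angles; "qd": joint speeds; "joint_efforts": joint torques, N m; "eef_pos": TCP position; "ee_rot": TCP orientation; "force": force on the tool from outside, world axes, zero at the start; "moment": the same for the moment, N m; "width": finger opening in m; "gripper_force": force on a finger pad.
Only numpy, scipy, OpenCV 4.12 (cv2) and the standard library are available. Lean on these libraries where they do the work, as an engineer would, in place of code of your own. Each camera call takes 0.05 s, during which the arm holds its last target. There are 200 camera calls.

### The job

The wing knob is only sitting loosely on the stud of the hold-down clamp. Keep pressing it down gently and turn it backwards (anticlockwise from above) until it clicks down into the start of the thread, then turn it forwards (clockwise) until the strap grips the brass blank snugly, and let go. Do not force the knob against the thread or crush the blank, and leave the blank, jar, hammer and tray where they are.

Things in the scene. Friction and masses are not known exactly. Their poses are not given: they have to be found in the camera images.
- fixture: Fixed bench hold-down clamp: dark steel base plate 200 x 90 mm (long along its x), its top 20 mm above the bench. Origin on the bench, on the axis of the upright stud; z up. Under the knob the strap, the blank at the +x end.
- stud_top (a point): Top centre of the fixed steel stud (22 mm core, 32 mm over its three coarse right-hand thread ridges), 56 mm above the bench. Ridges have flat tops (crests), each ending forwards at an upright wall that a knob on the crest cannot pass, backwards at a gap (about 20 degrees) with a wall beyond it. How they lie around the stud differs each time and is not measured.
- knob: Loose black wing knob, 0.15 kg: cap 50 mm across, 31 mm high, 1.2 mm play on the stud; wing on top. Origin: centre of its underside, z up, x along the wing. It starts on the strap, origin 41.5 mm up, three inner lugs just over the crests. 15 to 50 degrees backwards (anticlockwise from above) come the gaps: pressed there it drops about 9 mm, maybe hanging on the edge until turned a bit more.
- knob_grip (a point): On the knob's axis, 50 mm above its underside. The straight wing (56 mm long, 12 mm thick, 22 mm high) ends 3 mm above this point; a TCP here grips it across (fingers close along the knob's y), fingertips just on the cap. After the drop press on (15 N) and turn forwards: snug after 55 to 80 degrees, knob origin 32 mm above the bench, moment about 0.3 N m.
- strap: Aluminium strap 165 x 56 x 6 mm (long along x) round the stud, under the knob and over the blank. It moves only up and down, pushed up by a spring: about 5 N net at the top, 0.6 N more per mm down. Origin: centre of its underside, 35.5 mm above the bench at the start; 9.5 mm lower it meets the blank. A knob let go before it is under a ridge is pushed up again.
- blank: Loose brass blank, 34 x 34 x 6 mm, lying on the base plate under the strap's +x end, about 64 mm from the stud. Origin: centre of its underside. Leave it where it lies.
- jar: Glass jar, 60 mm across, 75 mm high, standing on the bench at the left (+y); origin under its centre. Leave alone.
- hammer: Hammer, 240 mm long, lying on the bench at the right (-y). Leave alone.
- tray: Open wooden tray, 110 x 80 x 30 mm, on the bench at the right (-y); origin under its centre. Leave alone.
There are look-alikes about, which are no part of the job. There is more than one size of the knob; the one meant has the size given above.

How it is judged:
On the way:
1. the knob has dropped from the thread's crest into its start (z of knob in the frame of fixture below 0.036 m), for 0.1 s.
At the end, for the whole second after the job is handed in: The knob sits upright on the stud, screwed down (its origin no more than 33.5 mm above the bench, within 4 mm of the stud's axis), at rest, and the strap presses on the blank with more than 4 N (contact force between strap and blank above 4 N and z of knob in the frame of fixture below 0.0335 m and angle between knob's own z axis and vertical below 0.09 rad and horizontal distance between knob and fixture below 0.004 m and linear speed of knob below 0.01 m/s); the robot touches nothing.
It fails at once if the brass blank is crushed: the strap pushes on it with more than 60 N (contact force between strap and blank above 60 N).
It fails at once if the knob is forced against the stud's thread with more than 60 N (contact force between knob and stud above 60 N).
It fails at once if the blank is shifted by more than 5 mm (distance of blank from where it was at the start of the episode above 0.005 m).
It fails at once if the jar, the hammer or the tray is moved by more than 20 mm (distance of any of jar, hammer, tray from where it was at the start of the episode above 0.02 m).
It also fails if it takes over 59 s, if anything falls off the work surface, if the arm or the gripper's body presses on something with over 40 N, if the wrist force passes 120 N, or if a joint passes its speed limit or range.

## Working session

There is one attempt and no reset: what is moved stays moved. The work goes in short steps, Python scripts to look and compute and a shell command to move; the robot and the scene stay as the last step left them, time stands still between calls to the robot, and variables do not carry over. Pictures are saved under pics/ and viewed, at most 10 in all, crops included, and the job is handed in when it is done.

```bash
mkdir -p pics; ls; cat > h.py <<'E'
import numpy as np, cv2
from station import arm
def world(name,d,st=None):
    c=arm.get_calibration(name);K=np.array(c['mtx'])
    v,u=np.mgrid[0:384,0:512]
    P=np.stack([(u-K[0,2])/K[0,0]*d,(v-K[1,2])/K[1,1]*d,d],-1)
    if 'R' in c: W=(P-np.array(c['t']))@np.array(c['R'])
    else:
        from scipy.spatial.transform import Rotation as Ro
        M=np.array(c['mount']);T=P@M[:3,:3].T+M[:3,3]
        W=T@Ro.from_euler('xyz',st['ee_rot']).as_matrix().T+np.array(st['eef_pos'])
    W[d==0]=np.nan
    return W
E
python3 - <<'E'
from h import *
s=arm.get_state();print(s)
ims=[]
for n in ('top','side'):
    p,d=arm.grab_frame(n);W=world(n,d);np.savez(n+'.npz',p=p,d=d,W=W);cv2.imwrite(f'pics/{n}0.png',p[...,::-1])
    for th in ('knob','fixture','strap','blank','jar','tray','hammer'):
        for r in arm.trace(th,n)[:4]:
            m=r['mask'];print(n,th,round(r['score'],2),r['extent'],np.round(np.nanmedian(W[m],0),3),'zmax',np.round(np.nanpercentile(W[m][:,2],98),3))
E
```

```text
pics
{'t': 0.0, 'q': array([-8.24938028e-01,  3.59402151e-01,  1.10613777e-02, -3.37588341e-04,
       -1.22410321e+00, -2.88099512e-01]), 'qd': array([ 7.83340445e-04,  1.40745009e-03,  1.25445430e-03,  3.62256019e-05,
        4.04030788e-04, -1.01426169e-04]), 'joint_efforts': array([ 7.18160645e-04, -5.82719135e+01,  2.93056458e+01,  6.99729368e+00,
        6.92753209e-03, -1.71849083e-04]), 'eef_pos': array([ 0.29808081, -0.60510829,  0.24441615]), 'ee_rot': array([ 3.13992273e+00, -1.63919532e-04, -2.68394870e+00]), 'force': array([-0.44611085, -0.31360526, -1.10915437]), 'moment': array([0.00582869, 0.0188686 , 0.00202529]), 'gripper_force': 0.0, 'width': 0.087528077344177}
top knob 0.97 [158.1, 184.9, 24.2, 27.0] [0.531 0.2   0.041] zmax 0.07
top knob 0.76 [248.0, 157.5, 27.4, 32.4] [ 0.604 -0.054  0.041] zmax 0.071
top knob 0.72 [204.3, 186.2, 22.9, 15.9] [0.54  0.075 0.073] zmax 0.096
top knob 0.65 [195.2, 161.9, 41.8, 71.4] [0.528 0.072 0.023] zmax 0.044
top fixture 0.56 [192.5, 162.2, 42.3, 72.5] [0.528 0.073 0.024] zmax 0.045
top strap 0.63 [198.9, 165.7, 33.2, 63.0] [0.5
[... 220 characters left out ...]
444 -0.318  0.024] zmax 0.029
side knob 0.73 [262.1, 209.2, 36.9, 42.3] [ 0.606 -0.068  0.041] zmax 0.07
side knob 0.57 [214.4, 159.3, 27.4, 34.0] [0.528 0.194 0.043] zmax 0.07
side knob 0.55 [230.5, 173.3, 18.4, 30.0] [0.544 0.058 0.071] zmax 0.095
side strap 0.83 [208.6, 188.9, 65.7, 15.5] [0.566 0.065 0.041] zmax 0.043
side strap 0.42 [195.4, 188.0, 86.2, 33.4] [0.526 0.055 0.021] zmax 0.044
side blank 0.54 [259.0, 207.7, 13.5, -1.8] [0.601 0.05  0.025] zmax 0.027
side blank 0.52 [206.7, 187.5, 65.0, 21.4] [0.544 0.063 0.041] zmax 0.043
side tray 0.76 [353.6, 284.6, 80.9, 63.9] [ 0.736 -0.32   0.013] zmax 0.031
side hammer 0.59 [125.3, 305.0, 160.6, 75.1] [ 0.434 -0.328  0.023] zmax 0.027
```

```bash
python3 -c "
import cv2,numpy as np
cv2.imwrite('pics/both0.png',cv2.resize(np.hstack([cv2.imread('pics/top0.png'),cv2.imread('pics/side0.png')]),(800,300),interpolation=cv2.INTER_AREA))"
```

```text
(no output)
```

View pics/top0.png

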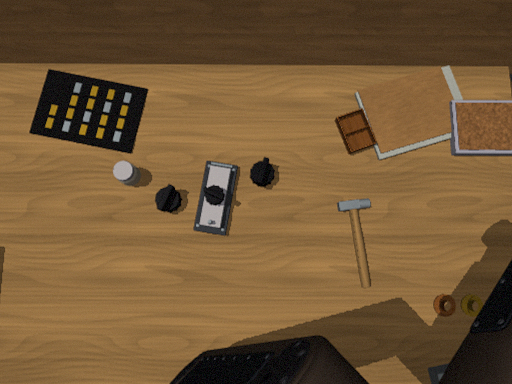

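View pics/side0.png

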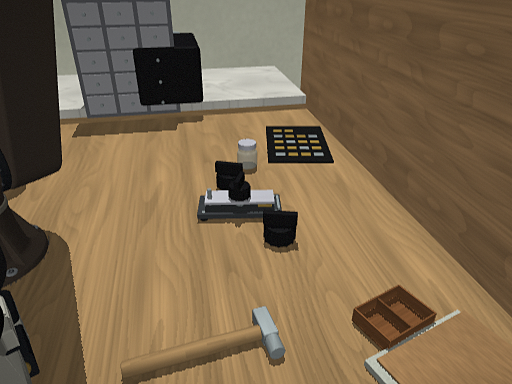

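Candidates for the knob are top-view pixels (168,199), (262,173) and (214,194). The first two stand on the bench and are larger. The one at (214,194) is on the clamp's stud over the silver strap, so I choose that one and check it in a close crop.

```bash
python3 - <<'E'
from h import *
for n in('top','side'):
    W=np.load(n+'.npz')['W']
    m=(abs(W[...,0]-.54)<.05)&(abs(W[...,1]-.07)<.05)&(W[...,2]>.08)
    q=W[m];c=q.mean(0);e,v=np.linalg.eigh(np.cov(q[:,:2].T));print(n,m.sum(),c,np.sqrt(e),np.degrees(np.arctan2(v[1,1],v[0,1])),q.min(0),q.max(0))
print(arm.get_calibration('wrist'))
p=np.load('top.npz')['p'][150:245,145:285,::-1];cv2.imwrite('pics/crop.png',cv2.resize(p,None,fx=5,fy=5,interpolation=cv2.INTER_CUBIC))
E
```

```text
top 108 [0.54099431 0.07480996 0.09263603] [0.00364788 0.01650877] 64.19022382208092 [0.52524126 0.04867675 0.08083283] [0.55840748 0.10114545 0.09807067]
side 111 [0.54320046 0.06854796 0.09025902] [0.00358366 0.01829075] 62.636503150836774 [0.52822464 0.04699556 0.08014116] [0.56042465 0.09982417 0.09591492]
{'mtx': array([[310.02474231,   0.        , 253.14283545],
       [  0.        , 310.02474231, 193.08794387],
       [  0.        ,   0.        ,   1.        ]]), 'mount': array([[-2.10925182e-04, -9.67101459e-01, -2.54390886e-01,
         6.83572083e-02],
       [ 9.99999693e-01, -1.20320569e-05, -7.83396374e-04,
        -8.19684346e-04],
       [ 7.54562931e-04, -2.54390973e-01,  9.67101165e-01,
        -1.39252639e-01],
       [ 0.00000000e+00,  0.00000000e+00,  0.00000000e+00,
         1.00000000e+00]])}
```

```bash
python3 -m crank '[[[-1.7,1.7,0,0],[-3.4,3.3,0,0],[-5.1,5,0,0],[-6.8,6.7,0,0],[-8.5,8.3,0,0],[-10.3,10,0,0],[-12,11.6,0,0],[-13.7,13.3,0,0],[-15.4,15,0,0],[-17.1,16.7,0,0],[-18.8,18.3,0,0],[-20.5,20,0,0]]]' 0
```

```text
t: 2.3
eef_pos: [0.5375, 0.0715, 0.2458]
ee_rot: [-3.141, 0.001, -2.684]
force: [0.8, 0.0, 0.2]
width: 0.0876
gripper_force: 0.0
```

View pics/crop.png

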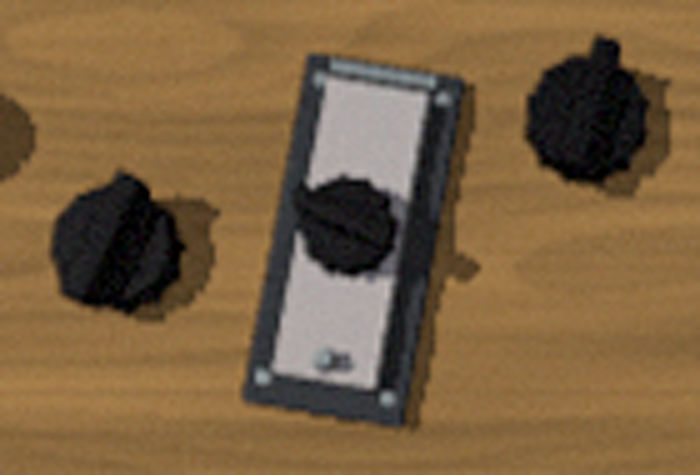

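The crop shows the chosen knob sitting on the silver strap at crop (348,225), with its wing running from upper left to lower right. The other two knobs have larger caps and stand on bare wood. Next I measure it with the wrist camera.

```bash
cat >> h.py <<'E'
def wrist(tag):
    s=arm.get_state();p,d=arm.grab_frame('wrist');W=world('wrist',d,s);cv2.imwrite(f'pics/{tag}.png',p[...,::-1])
    q=W[(abs(W[...,0]-.54)<.05)&(abs(W[...,1]-.07)<.05)&(W[...,2]<.13)]
    top=np.percentile(q[:,2],99.5);w=q[q[:,2]>top-.006]
    r=cv2.minAreaRect((w[:,:2]*1000).astype(np.float32));e,v=np.linalg.eigh(np.cov(w[:,:2].T))
    print('wing',len(w),'top',top,'mean',w.mean(0),'rect',r,'ang',np.degrees(np.arctan2(v[1,1],v[0,1])))
    c=q[(q[:,2]<top-.018)&(q[:,2]>top-.026)];
    if len(c)>20: print('cap',len(c),cv2.minEnclosingCircle((c[:,:2]*1000).astype(np.float32)),np.median(c[:,2]))
    return s,p,d,W
E
python3 - <<'E'
from h import *
s,p,d,W=wrist('w1');print(s['eef_pos'],s['ee_rot'])
m=(W[...,2]>.015)&(W[...,2]<.024);f=W[m&(abs(W[...,0]-.53)<.14)&(abs(W[...,1]-.07)<.09)]
print('plate',cv2.minAreaRect((f[:,:2]*1000).astype(np.float32)))
for th in('knob','strap','blank'):
    for r in arm.trace(th,'wrist')[:3]:print(th,r['score'],r['extent'],np.nanmedian(W[r['mask']],0))
E
```

```text
wing 706 top 0.09551753409284071 mean [0.5430053  0.07532532 0.09415917] rect ((543.7325439453125, 75.93465423583984), (56.12465286254883, 12.26334285736084), 64.68836975097656) ang 64.57052402282032
cap 1085 ((541.5235595703125, 75.82171630859375), 26.885639190673828) 0.07251115669788477
[0.53747834 0.0715466  0.24582011] [-3.14148691e+00  9.75090844e-04 -2.68353481e+00]
plate ((540.3245239257812, 56.46255111694336), (130.1328887939453, 199.64320373535156), 80.33650207519531)
knob 0.81 [322.4, 189.7, 74.5, 53.9] [0.52272362 0.19524176 0.04062874]
knob 0.78 [231.5, 160.0, 50.8, 53.6] [0.53947868 0.07476495 0.07307055]
knob 0.69 [94.9, 149.6, 72.0, 64.9] [ 0.60417278 -0.04785873  0.04113088]
strap 0.83 [196.3, 106.4, 124.8, 137.7] [0.51782184 0.0744969  0.0415227 ]
```

View pics/w1.png

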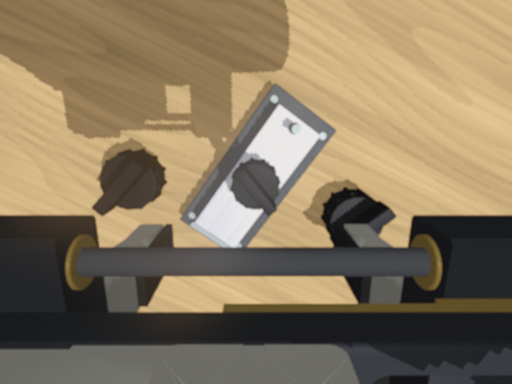

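The wrist view shows the target knob at (255,183). Its wing measures 56 x 12 mm with its top at 0.0955, which agrees with the text's 0.0945. The bench look-alikes are at (130,180) and (355,215). I'll hover over the wing, aligned with it.

```bash
python3 -m crank '[[[-0.1,0.02,1,-1.9],[-0.2,0.04,2,-3.8],[-0.27,0.05,3,-5.7],[-0.27,0.05,4,-7.64],[-0.27,0.05,4.4,-7.64],[-0.27,0.05,4.4,-7.64]]]' 0
python3 - <<'E'
from h import *
s,p,d,W=wrist('w2');print(s['eef_pos'],s['ee_rot'],np.degrees(s['ee_rot'][2]),s['q'],s['force'],s['moment'])
E
```

```text
t: 3.25
eef_pos: [0.5423, 0.0728, 0.1353]
ee_rot: [3.141, -0.001, -2.022]
force: [-0.2, 0.1, 1.3]
width: 0.0875
gripper_force: 0.0
wing 403 top 0.12875551385271794 mean [0.54572372 0.06093061 0.12644414] rect ((542.443115234375, 66.15501403808594), (12.698034286499023, 111.34304809570312), 64.26018524169922) ang 153.79751893270475
[0.54229192 0.07277519 0.13533189] [ 3.14120071e+00 -7.66521229e-04 -2.02165053e+00] -115.832043292044 [ 4.91645135e-01  2.49857841e-01 -4.18169410e-01  1.69861972e-04
 -9.03619596e-01 -9.42604655e-01] [-0.24228273  0.1468823   1.3389476 ] [0.04205648 0.0766892  0.02117032]
```

View pics/w2.png

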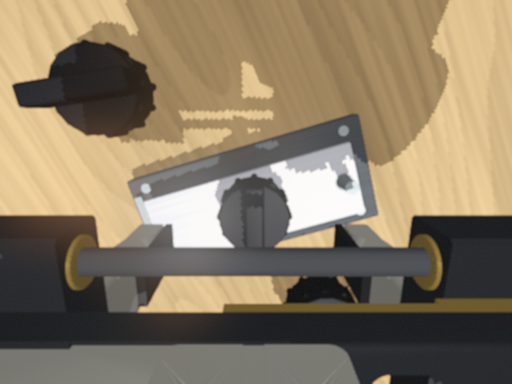

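The wrist view shows the wing vertical at column 255, midway between the fingers, so it is aligned. I'll measure its remaining offset in tool axes.

```bash
python3 - <<'E'
from h import *
from scipy.spatial.transform import Rotation as Ro
s=arm.get_state();p,d=arm.grab_frame('wrist');W=world('wrist',d,s)
w=W[(np.hypot(W[...,0]-.543,W[...,1]-.0755)<.04)&(W[...,2]>.089)&(W[...,2]<.099)]
r=cv2.minAreaRect((w[:,:2]*1000).astype(np.float32));print(len(w),r,np.percentile(w[:,2],95))
R=Ro.from_euler('xyz',s['ee_rot']).as_matrix()
for c in (np.array(r[0])/1000,np.array([.5433,.0757])):
  print('tool units',R.T@(np.r_[c,.0925]-s['eef_pos'])/.025)
T=(w-s['eef_pos'])@R; e,v=np.linalg.eigh(np.cov(T[:,:2].T));print('ang in tool',np.degrees(np.arctan2(v[1,1],v[0,1])),'tool y range',np.percentile(T[:,1],[2,98]),'x',np.percentile(T[:,0],[2,98]))
E
```

```text
1193 ((540.1630249023438, 68.50173950195312), (40.36310958862305, 11.67660140991211), 64.88243865966797) 0.09538378903700062
tool units [0.21521683 0.01411453 1.74082629]
tool units [-0.0986314   0.02628808  1.74088935]
ang in tool 179.72890762294435 tool y range [-0.00515387  0.00607784] x [-0.01342737  0.02513687]
```

```bash
python3 -m crank '[[[-0.1,0.02,0.7,0],[-0.1,0.02,1.3,0],[-0.1,0.02,1.65,0],[-0.1,0.02,1.7,0]]]' 0; python3 -m crank '[[[0,0,0,0],[0,0,0,0],[0,0,0,0],[0,0,0,0],[0,0,0,0],[0,0,0,0]]]' 1 40; python3 -c "
from station import arm
s=arm.get_state();print(s['force'],s['moment'],s['eef_pos'])"
```

```text
t: 3.85
eef_pos: [0.5429, 0.0759, 0.0924]
ee_rot: [3.141, -0.001, -2.017]
force: [-0.2, 0.1, 1.1]
width: 0.0878
gripper_force: 0.0
t: 4.6
eef_pos: [0.5432, 0.0761, 0.0929]
ee_rot: [3.142, 0.0, -2.017]
force: [0.4, 0.9, -0.1]
width: 0.0328
gripper_force: 0.0
[ 0.3704499   0.91347456 -0.10516007] [ 0.01138398  0.07154186 -0.01152248] [0.54316415 0.07610209 0.09287659]
```

```bash
python3 -m crank '[[[0,0,0,0],[0,0,0,0],[0,0,0,0],[0,0,0,0],[0,0,0,0]]]' 1 40; python3 -m crank '[[[0,0,0.04,0],[0,0,0.06,0],[0,0,0.06,0]]]'
```

```text
t: 5.22
eef_pos: [0.5432, 0.0761, 0.0929]
ee_rot: [-3.142, -0.0, -2.017]
force: [0.5, -0.2, -0.8]
width: 0.0121
gripper_force: 40.0
t: 5.6
eef_pos: [0.5432, 0.0761, 0.0917]
ee_rot: [-3.141, 0.0, -2.017]
force: [-2.6, 0.6, 6.3]
width: 0.0116
gripper_force: 40.0
```

```bash
python3 -m crank '[[[0,0,0.03,0],[0,0,0.03,0]]]'; python3 -m crank '[[[0,0,0.02,-0.5],[0,0,0.02,-1],[0,0,0.02,-1]]]'
```

```text
t: 5.85
eef_pos: [0.5432, 0.0761, 0.0912]
ee_rot: [-3.141, 0.0, -2.017]
force: [-2.8, 0.3, 7.8]
width: 0.0116
gripper_force: 40.0
t: 6.22
eef_pos: [0.5437, 0.0762, 0.0907]
ee_rot: [-3.141, 0.001, -1.929]
force: [-0.7, -0.4, 5.6]
width: 0.0115
gripper_force: 40.0
```

```bash
python3 -m crank '[[[0,0,0.03,0],[0,0,0.03,0]]]'; python3 -m crank '[[[0,0,0.03,0],[0,0,0.03,0]]]'
```

```text
t: 6.48
eef_pos: [0.5437, 0.0762, 0.09]
ee_rot: [-3.141, 0.001, -1.929]
force: [-1.1, 0.7, 5.2]
width: 0.0118
gripper_force: 40.0
t: 6.72
eef_pos: [0.5437, 0.0762, 0.0893]
ee_rot: [-3.14, 0.001, -1.929]
force: [-1.4, -0.0, 7.2]
width: 0.012
gripper_force: 40.0
```

```bash
python3 -m crank '[[[0,0,0.03,0],[0,0,0.03,0]]]'; python3 -m crank '[[[0,0,0.03,0],[0,0,0.03,0]]]';python3 - <<'E'
from h import *
s=arm.get_state();p,d=arm.grab_frame('wrist');W=world('wrist',d,s);cv2.imwrite('pics/w3.png',p[...,::-1])
W2=W[(np.hypot(W[...,0]-.543,W[...,1]-.0755)<.085)&(W[...,2]<.13)]
h,e=np.histogram(W2[:,2],bins=np.arange(.014,.1,.002));print([(round(a,3),b) for a,b in zip(e,h) if b>30])
p,d=arm.grab_frame('side');W=world('side',d);m=(np.hypot(W[...,0]-.543,W[...,1]-.0755)<.095)&(W[...,2]<.06)&(W[...,2]>.03);
W0=np.load('side.npz')['W'];print('strap now/before',np.median(W[m][:,2]),np.median(W0[m][:,2]),m.sum())
cv2.imwrite('pics/s3.png',cv2.resize(p[140:240,180:310,::-1],None,fx=5,fy=5))
E
```

```text
t: 6.98
eef_pos: [0.5437, 0.0762, 0.0886]
ee_rot: [-3.141, 0.001, -1.929]
force: [-2.0, -0.1, 8.1]
width: 0.0117
gripper_force: 40.0
t: 7.22
eef_pos: [0.5437, 0.0762, 0.0879]
ee_rot: [-3.14, 0.001, -1.929]
force: [-1.7, -0.4, 7.8]
width: 0.0117
gripper_force: 40.0
[(np.float64(0.014), np.int64(58)), (np.float64(0.016), np.int64(114)), (np.float64(0.018), np.int64(3403)), (np.float64(0.02), np.int64(3049)), (np.float64(0.03), np.int64(110)), (np.float64(0.032), np.int64(175)), (np.float64(0.034), np.int64(1523)), (np.float64(0.036), np.int64(5776)), (np.float64(0.038), np.int64(135)), (np.float64(0.04), np.int64(72)), (np.float64(0.042), np.int64(78)), (np.float64(0.044), np.int64(70)), (np.float64(0.046), np.int64(82)), (np.float64(0.048), np.int64(82)), (np.float64(0.05), np.int64(90)), (np.float64(0.052), np.int64(84)), (np.float64(0.054), np.int64(83)), (np.float64(0.056), np.int64(84)), (np.float64(0.058), np.int64(72)), (np.float64(0.06), np.int64(271)), (np.float64(0.062), np.int64(125)), (np.float64(0.064), np.int64(54)), (np.float64(0.066), np.int64(684)), (np.float64(0.068), np.int64(205)), (np.float64(0.07), np.int64(34)), (np.float64(0.072), np.int64(44)), (np.float64(0.074), np.int64(78)), (np.float64(0.076), np.int64(70)), (np.float64(0.078), np.int64(80)), (np.float64(0.08), np.int64(87)), (np.float64(0.082), np.int64(88)), (np.float64(0.084), np.int64(86)), (np.float64(0.086), np.int64(219)), (np.float64(0.088), np.int64(1537)), (np.float64(0.09), np.int64(332)), (np.float64(0.092), np.int64(47)), (np.float64(0.094), np.int64(42)), (np.float64(0.096), np.int64(43))]
strap now/before 0.03656401001133317 nan 927
```

View pics/s3.png

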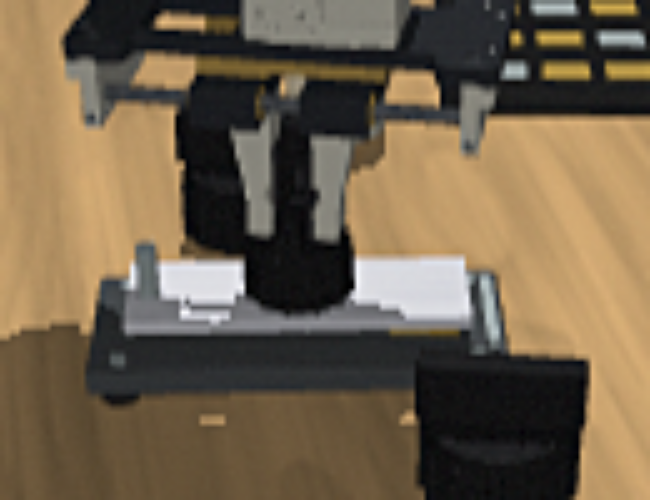

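The crop shows the knob gripped and upright at (300,250), with the strap level and about 5 mm down. The force of 7.8 N equals the spring alone, so the lugs seem to be entering a gap already. I'll press on gently.

```bash
python3 -m crank '[[[0,0,0.03,0],[0,0,0.06,0],[0,0,0.06,0]]]'; python3 -m crank '[[[0,0,0.03,0],[0,0,0.06,0],[0,0,0.06,0]]]'
```

```text
t: 7.7
eef_pos: [0.5437, 0.0762, 0.0863]
ee_rot: [-3.14, 0.001, -1.929]
force: [-1.4, -1.1, 6.7]
width: 0.012
gripper_force: 40.0
t: 8.07
eef_pos: [0.5437, 0.0763, 0.0849]
ee_rot: [-3.14, 0.001, -1.929]
force: [-2.4, 0.6, 7.2]
width: 0.0116
gripper_force: 40.0
```

```bash
cat >> h.py <<'E'
def chk():
    s=arm.get_state();p,d=arm.grab_frame('wrist');W=world('wrist',d,s)
    r=np.hypot(W[...,0]-.543,W[...,1]-.0755)
    a=W[(r<.085)&(W[...,2]<.046)&(W[...,2]>.026)][:,2]
    b=W[(r<.03)&(W[...,2]<.097)&(W[...,2]>.082)][:,2]
    f=W[(r<.13)&(W[...,2]<.0235)&(W[...,2]>.015)][:,2]
    print('strap top',np.median(a),'wing top',np.median(b),'plate',np.median(f),'n',len(a),len(b),'tcp',s['eef_pos'][2],'F',s['force'],'M',s['moment'],'yaw',np.degrees(s['ee_rot'][2]))
    return W,p
E
python3 -c "
from h import *
chk()"
```

```text
strap top 0.033553430381331247 wing top 0.08638029425497275 plate 0.019898647724950626 n 8081 2291 tcp 0.08492349586678116 F [-2.35001343  0.57162558  7.21399011] M [-0.0771046   0.89230576  0.07683382] yaw -110.53776637120652
```

The knob is now at about 33.5 mm, so it has dropped. I'll press a little more, then turn forwards.

```bash
python3 -m crank '[[[0,0,0.03,0],[0,0,0.03,0]]]'; python3 -m crank '[[[0,0,0.02,0.5],[0,0,0.02,1],[0,0,0.02,1]]]'; python3 -c "
from h import *
chk()"
```

```text
t: 8.38
eef_pos: [0.5437, 0.0762, 0.0842]
ee_rot: [-3.14, 0.001, -1.929]
force: [-2.0, -0.4, 8.4]
width: 0.0118
gripper_force: 40.0
t: 8.75
eef_pos: [0.5443, 0.0764, 0.084]
ee_rot: [-3.14, 0.001, -2.017]
force: [-2.3, 0.6, 8.6]
width: 0.012
gripper_force: 40.0
strap top 0.03261431642036158 wing top 0.08546098566581485 plate 0.019913853169840727 n 8232 2271 tcp 0.08398878461198536 F [-2.31211978  0.55789538  8.55460406] M [-0.11804887  0.46257158  0.02685337] yaw -115.55781988855819
```

```bash
python3 -m crank '[[[0.014,0.03,0.02,0.5],[0.014,0.03,0.02,1],[0.014,0.03,0.02,1.5],[0.014,0.03,0.02,2],[0.014,0.03,0.02,2]]]'; python3 -c "
from station import arm
print(arm.get_state()['moment'])"; python3 -m crank '[[[0,0,0.02,0.5],[0,0,0.02,1],[0,0,0.02,1.5],[0,0,0.02,2],[0,0,0.02,2]]]'; python3 -c "
from h import *
chk()"
```

```text
t: 9.43
eef_pos: [0.5438, 0.0766, 0.0837]
ee_rot: [-3.139, 0.002, -2.191]
force: [-1.0, -0.1, 8.8]
width: 0.0114
gripper_force: 40.0
[-0.03197211  0.18582212 -0.01059264]
t: 10.05
eef_pos: [0.5439, 0.0766, 0.0833]
ee_rot: [-3.14, 0.003, -2.366]
force: [-0.2, 0.1, 9.8]
width: 0.0117
gripper_force: 40.0
strap top 0.031934725635682476 wing top 0.0848289078506013 plate 0.0199059251272672 n 8974 2233 tcp 0.0832714926038822 F [-0.20092461  0.08620306  9.80981308] M [-0.06244835  0.16548395  0.05246293] yaw -135.54509009606585
```

```bash
python3 -m crank '[[[0,0,0.02,0.5],[0,0,0.02,1],[0,0,0.02,1.5],[0,0,0.02,2],[0,0,0.02,2]]]'; python3 -c "
from station import arm
print(arm.get_state()['moment'])"; python3 -m crank '[[[0,0,0.02,0.5],[0,0,0.02,1],[0,0,0.02,1.5],[0,0,0.02,2],[0,0,0.02,2]]]'; python3 -c "
from h import *
chk()"
```

```text
t: 10.72
eef_pos: [0.5443, 0.0766, 0.0832]
ee_rot: [-3.14, 0.004, -2.54]
force: [-0.6, -0.3, 12.6]
width: 0.012
gripper_force: 40.0
[-0.24997428  0.26204629  0.04654502]
t: 11.35
eef_pos: [0.5444, 0.0764, 0.0832]
ee_rot: [-3.14, 0.004, -2.714]
force: [-2.3, -2.3, 15.9]
width: 0.0118
gripper_force: 40.0
strap top 0.03191557693861352 wing top 0.084780751950413 plate 0.019894655541374914 n 9529 2216 tcp 0.0831894438507701 F [-2.30460777 -2.25395477 15.87410277] M [-0.82994597  0.62584685  0.21194137] yaw -155.50507684066926
```

```bash
for i in 1; do python3 -m crank '[[[0.022,0.01,0,0.5],[0.022,0.01,0,1],[0.022,0.01,0,1]]]'; python3 -c "
from station import arm
print(arm.get_state()['moment'])"; python3 -m crank '[[[0,0,0,0.5],[0,0,0,1],[0,0,0,1]]]'; done; python3 -c "
from h import *
chk()"
```

```text
t: 11.78
eef_pos: [0.544, 0.0767, 0.0832]
ee_rot: [-3.141, 0.005, -2.801]
force: [-0.6, -1.5, 15.4]
width: 0.0116
gripper_force: 40.0
[-0.31076879  0.4123924   0.10210966]
t: 12.15
eef_pos: [0.5439, 0.0767, 0.0832]
ee_rot: [-3.141, 0.005, -2.888]
force: [-1.5, -0.5, 15.1]
width: 0.0116
gripper_force: 40.0
strap top 0.031926391696649695 wing top 0.08474312842767229 plate 0.019941814256740506 n 9620 2213 tcp 0.08318203527472393 F [-1.49129136 -0.54526608 15.09637841] M [-0.15045578  0.61232192  0.27439817] yaw -165.49147510483456
```

```bash
python3 -m crank '[[[0.01,0,0,0.5],[0.01,0,0,1],[0.01,0,0,1]]]'; python3 -c "
from station import arm
print(arm.get_state()['moment'])"; python3 -m crank '[[[0,0,0,0.5],[0,0,0,1],[0,0,0,1]]]';  python3 -c "
from h import *
chk()"
```

```text
t: 12.58
eef_pos: [0.5437, 0.0767, 0.0831]
ee_rot: [3.142, 0.005, -2.975]
force: [-0.5, -1.2, 15.5]
width: 0.0117
gripper_force: 40.1
[-0.12701116  0.51935901  0.47829836]
t: 12.95
eef_pos: [0.5436, 0.0766, 0.0831]
ee_rot: [3.141, 0.004, -3.062]
force: [-1.8, -0.9, 14.7]
width: 0.0114
gripper_force: 40.4
strap top 0.031847265954293394 wing top 0.08467205338006045 plate 0.019935551671302468 n 9765 2219 tcp 0.08307569076532467 F [-1.78165001 -0.91921882 14.65493482] M [-0.21263275  0.54009088  0.6536311 ] yaw -175.45024635983523
```

The knob is snug: the moment rose to 0.65 N m, above the nominal 0.3. I'll ease back about 3°, unload and release.

```bash
python3 -m crank '[[[0,0,0,-0.3],[0,0,0,-0.6],[0,0,0,-0.6]]]'; python3 -c "
from station import arm
print(arm.get_state()['moment'])"; python3 -m crank '[[[0,0,-0.02,-0.6],[0,0,-0.04,-0.6],[0,0,-0.06,-0.6],[0,0,-0.06,-0.6]]]';  python3 -c "
from h import *
chk()"
```

```text
t: 13.38
eef_pos: [0.5436, 0.0766, 0.0831]
ee_rot: [3.141, 0.005, -3.011]
force: [-1.0, -0.4, 15.4]
width: 0.0116
gripper_force: 40.1
[-0.21801881  0.46498288 -0.29088978]
t: 13.88
eef_pos: [0.5435, 0.0767, 0.0832]
ee_rot: [3.141, 0.004, -2.959]
force: [4.7, -0.2, 3.9]
width: 0.0117
gripper_force: 40.0
strap top 0.03191368429040685 wing top 0.08472704570600367 plate 0.019936482597854313 n 9616 2231 tcp 0.0832060808853258 F [ 4.6685792  -0.19188154  3.85007229] M [-0.21916639 -1.9087027  -0.09394365] yaw -169.53936951331355
```

```bash
python3 -m crank '[[[0,0,0.02,0.4],[0,0,0.02,0.7],[0,0,0.02,0.7]]]'; python3 -c "
from h import *
chk()"
```

```text
t: 14.3
eef_pos: [0.5434, 0.0767, 0.0832]
ee_rot: [3.141, 0.004, -3.019]
force: [2.7, -0.5, 8.5]
width: 0.0117
gripper_force: 40.2
strap top 0.03189978807487008 wing top 0.0847260327446805 plate 0.019947548816041633 n 9672 2225 tcp 0.08316401595875494 F [ 2.71324005 -0.5403368   8.46083353] M [-0.11983714 -0.99319987  0.47929041] yaw -172.97719226604013
```

```bash
python3 -m crank '[[[0,0,-0.03,0],[0,0,-0.03,0],[0,0,-0.03,0],[0,0,-0.03,0],[0,0,-0.03,0],[0,0,-0.03,0]]]' 0.3; python3 -m crank '[[[0,0,-0.5,0],[0,0,-1.5,0],[0,0,-3,0],[0,0,-5,0],[0,0,-6,0],[0,0,-6,0]]]'; python3 - <<'E'
from h import *
s,p,d,W=wrist('w9')
r=np.hypot(W[...,0]-.543,W[...,1]-.0755)
print('strap',np.median(W[(r<.085)&(W[...,2]>.026)&(W[...,2]<.046)][:,2]))
w=W[(r<.035)&(W[...,2]>.078)&(W[...,2]<.1)];print(len(w),np.median(w[:,2]),cv2.minAreaRect((w[:,:2]*1000).astype(np.float32)),s['force'])
E
```

```text
t: 15.1
eef_pos: [0.5415, 0.076, 0.0826]
ee_rot: [-3.142, -0.0, -3.021]
force: [-0.2, 0.4, 0.2]
width: 0.0601
gripper_force: 0.0
t: 15.85
eef_pos: [0.5426, 0.0765, 0.2361]
ee_rot: [3.14, 0.005, -3.02]
force: [0.3, -0.4, 0.1]
width: 0.0613
gripper_force: 0.0
wing 695 top 0.08595484892860636 mean [0.54291369 0.07584023 0.08471452] rect ((544.09619140625, 75.711181640625), (55.487213134765625, 11.587507247924805), 7.1659159660339355) ang -172.324305063038
cap 1188 ((542.6744995117188, 76.14373016357422), 26.451171875) 0.06294830939891159
strap 0.03200694426390038
699 0.08479481430445701 ((544.09619140625, 75.711181640625), (55.487213134765625, 11.587507247924805), 7.1659159660339355) [ 0.33986326 -0.39094501  0.0910037 ]
```

View pics/w9.png

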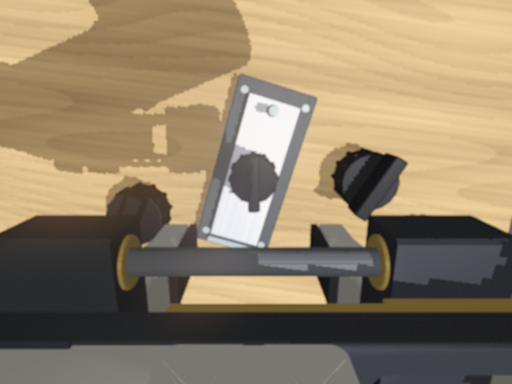

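The wrist view shows the knob at (253,180), down and upright after release. Its top is 9.5 mm lower than at the start, the strap top is at 32.0 mm, and the wing angle is unchanged. I'll hand the job in.

```bash
python3 -c "
from station import arm
print(arm.job_done())"
```

```text
the job is handed in; nothing more can be done
None
```

The knob dropped into the thread, was turned forwards until snug (about 0.5 N m; it briefly reached 0.65 against the nominal 0.3), and stayed down at about 32 mm after release; the job is handed in, but no verdict came back and I did not measure the force on the blank.

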